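Prise open the sugar tin with the butter spreader

TASK

The hinged cover of the red sugar tin is tight: pick up the butter spreader, find the notch in the steel slide under the cover's front edge, push the blade in there over the brass sill and prise the cover up with it, keeping your fingers and hand off the cover until it is well ajar. Swing the cover right back so that it stands open by itself, upright or farther, and lay the spreader down flat on the striped place mat. Leave the spoon, the cup and the plate as they are.

Things in the scene. Friction and masses are not known exactly. Their poses are not given: they have to be found in the camera images.
- tin: Red sugar tin, 100 (x) x 90 (y) x 62 mm tall with cover, fixed. Origin: centre of its underside, z up; front: -x side. Under the cover's front edge is a 5 mm gap (z 53 to 58 mm), closed by a stiff 3 mm thick dark steel slide, 135 mm long, ends sticking out at the sides, with one notch 22 mm wide at its middle, the only way in. The notch's middle is anywhere in y -25 to +25 mm (not reported).
- sill (a point): Middle of the outer edge of the sill's top. The sill is a brass ledge along the tin's whole front, 90 mm wide, that sticks out 18 mm from the front; its top (z = 53 mm above the table) is level with the gap's floor. Site axes as the tin's: +x leads over the sill to the slide and its notch. Nothing solid lies behind the notch.
- cover: Red hinged cover with a cream panel, 100 x 90 x 4 mm, flush with the tin's sides, no handle. Origin on the hinge line (50 mm to +x of the tin's origin, 58 mm above the table, along the tin's y) at its underside; shut, its axes are the tin's. It opens upward about its +y, stop at 1.85 rad. Stiff friction hinge: about 3 N up at the front edge moves it; it stays where left.
- cover_edge (a point): Middle of the cover's front lower edge, 100 mm from the hinge line, straight above the slide's front when shut.
- spreader: Butter spreader, loose, 160 mm long, 70 g, lying flat on the place mat. Dark teal handle 90 (x) x 16 (y) x 14 mm (z); origin at the handle's centre on its underside, z up, +x towards the blade. Steel blade, 16 mm wide, 2 mm thick, round end, from x = 45 to 115 mm, 6 to 8 mm above the underside.
- spreader_tip (a point): End of the spreader's blade, in the middle of its thickness: x = 115 mm, z = 7 mm in the spreader's frame.
- mat: Stiff place mat with yellow and cream stripes, 280 (x) x 220 (y) x 3 mm, fixed on the table. Origin: centre of its underside.
- spoon: Teal spoon with a steel bowl, 160 mm long, loose on the mat beside the spreader (on either side of it). Bystander; lies along its own x, the bowl to +x.
- cup: Slate grey mug, 96 mm wide, 62 mm tall, loose, beyond the work. Bystander. Origin: centre of its underside.
- plate: Slate grey plate, 152 mm wide, with a croissant, 65 mm tall in all, loose, beyond the work. Bystander. Origin: centre of its underside.
Not all that is in view belongs to the job. Several things look just like the spreader: the one meant starts farthest to the robot's right. Of the things that look like the tin, the smallest one is meant.

How it is judged:
On the way, in this order (a step that is already met when the one before it is completed fails the run):
1. the spreader's tip is in the notch, 3 mm or more behind the front of the tin and under the cover, which is still (nearly) shut (x of spreader_tip in the frame of tin between -0.047 and 0.04 m and y of spreader_tip in the frame of tin between -0.042 and 0.042 m and z of spreader_tip in the frame of tin between 0.045 and 0.062 m and angle between cover's own z axis and vertical below 0.15 rad).
2. the spreader is carrying the cover at more than 0.35 rad (angle between cover's own z axis and vertical above 0.35 rad and contact force between spreader and cover above 0.3 N), for 0.05 s.
3. the cover is at 1.25 rad or more (angle between cover's own z axis and vertical above 1.25 rad), for 0.2 s.
At the end, for the whole second after the job is handed in: The cover stands open by itself at 1.25 rad or more, and the spreader lies at rest, flat (within 0.12 rad, either flat side down) on the place mat, the middle of its handle within the mat's outline (angle between cover's own z axis and vertical above 1.25 rad and angular speed of cover below 0.05 rad/s and x of spreader in the frame of mat between -0.14 and 0.14 m and y of spreader in the frame of mat between -0.11 and 0.11 m and ((angle between spreader's own z axis and vertical below 0.12 rad and height (world z) of spreader below 0.009 m) or (angle between spreader's own z axis and vertical above 3.02 rad and height (world z) of spreader below 0.023 m)) and linear speed of spreader below 0.02 m/s); the robot touches nothing.
It fails at once if the hand or fingers touch the cover (over 1 N) while it is open less than 0.3 rad (angle between cover's own z axis and vertical below 0.3 rad and contact force between any of the fingers, the arm and cover above 1 N).
It fails at once if the spoon is shifted by more than 20 mm (distance of spoon from where it was at the start of the episode above 0.02 m).
It fails at once if the cup is shifted by more than 20 mm (distance of cup from where it was at the start of the episode above 0.02 m).
It fails at once if the plate is shifted by more than 20 mm (distance of plate from where it was at the start of the episode above 0.02 m).
It also fails if it takes over 72 s, if anything falls off the work surface, if the arm or the gripper's body presses on something with over 40 N, if the wrist force passes 120 N, or if a joint passes its speed limit or range.

ROBOT

A 6-joint arm with a two-finger parallel gripper is mounted at the origin on the work surface. World frame = base frame: x ahead of the robot, y to its left, z up, the work surface at z = 0. Lengths are in m, angles in rad, forces in N, time in s.
With the tool pointing down it reaches from about 0.325 to 0.775 m from the base axis. Payload 5.5 kg.
Tool frame: the origin (TCP) lies midway between the tips of the shut fingers; the grasp point (between the pads) lies 19 mm behind it; z points along the fingers, y is the line along which they close (so a half turn about z gives the same grasp; the last joint's range is limited). The gripper opens to 85 mm and grips with 20 to 120 N. Pads are 22 mm wide; open, the fingers measure 114 mm over their backs; the gripper's body (76 mm by 85 mm) begins 54 mm behind the grasp point. The pads swing forward as they close: fully open they stand 13 mm farther back than shut.
Start: joints at [1.208, 0.091, 1.231, -0, 1.82, -0.057], TCP at [0.181, 0.572, 0.231] pointing down, gripper open.
Joint ranges: [-2.87, 2.87], [-0.86, 2.18], [0.17, 2.46], [-1.51, 4.65], [0.06, 2.69], [-2.65, 2.65]. Speed limits (rad/s): [2.57, 2.57, 3.01, 3.14, 3.14, 3.14].

INTERFACE

Orientations are given as a unit quaternion [w, x, y, z].
In Python, from station import bot, optics, hand_in gives the robot as it stands.
- The arm moves only by the shell command python3 -m handwheel 'ROWS' [OPENING] [FORCE]. ROWS is JSON, a list of rows, each a list of 4 numbers: the shift along the tool's x, y, z in mm, then the turn about the tool's z in degrees. A call has exactly 10 rows; each row shifts and turns the commanded pose from where the row before left it, along the tool's axes as they then stand; what a row does not reach is not made up. A row lasts 1/12 s, in which the tool goes at most 41.7 mm and 7.16 degrees, less where a joint would pass 70% of its speed; a pose out of reach is approached as far as the arm can. A call is refused whole if a number of a shift passes 41.7 or a number of a turn 7.16, either way. A call with a gripper value outside its range is refused whole. OPENING is the opening in per cent of the stroke, from 0 (shut) to 100 (fully open), set as the call begins (- or left out, the last holds). The fingers move at their own pace and stop on an object; FORCE is the grip in N (left out, the last holds). Time passes only in rows, so rows that do not move let the fingers close, or fill a call up. It gives the time, the measured TCP pose, the force, the opening and the grip force at its end, in the units of the state.
- bot.get_state(): the state, without advancing time (a new reading comes with each control period).
- optics.capture(name): name is "side" or "top" or "wrist"; returns (picture, depth): 420x560x3 uint8, red, green, blue; 420x560 float32, m along the optical axis (not along the pixel's ray), 0 where there is no reading.
- optics.get_calibration(name): a dict with "fov_y" (degrees; the focal length in pixels is half the picture's height over the tangent of half this angle, whatever the lens; pixels are square), "cx", "cy" (the principal point, pixels), "xyz" and "attitude" of the camera in the world; the wrist camera has in their place "hand_eye" (4x4, takes a point from camera to tool coordinates, whose origin is the TCP and whose axes are the flange's). Camera axes: x right, y up, looking along -z (the intrinsics and any distortion apply to the point x, -y, -z); pixel columns grow to the right and rows downward; lengths in m; the calibration is good to about 2 mm. A picture is of the moment at which its call begins: read the wrist's pose just before it. get_calibration takes no time and is no camera call.
- hand_in(): hands the job in; it is judged then, once.
The state is a dict: "time_s": time; "q": joint angles; "dq": joint speeds; "joint_efforts": joint torques, N m; "tcp_pos": TCP position; "tool_rot": TCP orientation; "ft_force": force on the tool from outside, world axes, zero at the start; "moment": the same for the moment, N m; "opening": finger opening in m; "finger_force": force on a finger pad.
Only numpy, scipy, OpenCV 4.12 (cv2) and the standard library are available. Lean on these libraries where they do the work, as an engineer would, in place of code of your own. Each camera call takes 0.05 s, during which the arm holds its last target. There are 200 camera calls.

## Working session

There is one attempt and no reset: what is moved stays moved. The work goes in short steps, Python scripts to look and compute and a shell command to move; the robot and the scene stay as the last step left them, time stands still between calls to the robot, and variables do not carry over. Pictures are saved under pics/ and viewed, at most 13 in all, crops included, and the job is handed in when it is done.

```bash
ls; mkdir -p pics
python3 - <<'E'
from station import bot, optics
import cv2, numpy as np
s=bot.get_state(); print(s)
for n in ("top","side","wrist"):
    print(n,optics.get_calibration(n))
ims={}
for n in ("top","side"):
    p,d=optics.capture(n); np.savez(f"{n}0.npz",p=p,d=d)
    cv2.imwrite(f"pics/{n}0.png",p[:,:,::-1])
    print(n,(d>0).mean())
E
```

```text
pics
{'time_s': 0.0, 'q': array([ 1.20828004e+00,  9.18463281e-02,  1.23188064e+00,  2.59681978e-05,
        1.81979488e+00, -5.67120452e-02]), 'dq': array([-0.0004136 , -0.00035637, -0.00041174, -0.00039781,  0.0007392 ,
        0.00040486]), 'joint_efforts': array([-1.54652018e-03, -4.58721328e+01, -4.18030179e+01,  1.31640368e-04,
        1.11922121e-02, -2.69235863e-05]), 'tcp_pos': array([0.18053706, 0.57190074, 0.23016133]), 'tool_rot': array([-2.13027180e-04,  1.52303810e-01,  9.88333253e-01, -9.40864879e-04]), 'ft_force': array([-0.12452482,  0.11891449, -0.43854952]), 'moment': array([-0.00428153,  0.01271983,  0.01764995]), 'finger_force': 0.0, 'opening': 0.08542862332798053}
top {'fov_y': 55.25059036401319, 'cx': 281.17473412234074, 'cy': 208.6927248257543, 'xyz': array([0.40979844, 0.06208676, 1.08179529]), 'attitude': array([-0.7026184 , -0.0318483 ,  0.04977669,  0.70910884])}
side {'fov_y': 52.87270736456997, 'cx': 283.1817242710892, 'cy': 205.55941662986436, 'xyz': array([ 0.46110701, -0.6763901 ,  0.66680724]), 'attitude': array([ 0.90362427,  0.42290941, -0.02765917, -0.06201434])}
wrist {'fov_y': 68.1722762368889, 'cx': 280.80897189772236, 'cy': 211.47210988482598, 'hand_eye': array([[-6.63518849e-04,  9.65245120e-01,  2.61345398e-01,
         6.65109756e-02],
       [ 9.99998903e-01,  9.86570838e-04, -1.10491544e-03,
        -3.17843368e-04],
       [-1.32434999e-03,  2.61344378e-01, -9.65244716e-01,
        -1.42750629e-01],
       [ 0.00000000e+00,  0.00000000e+00,  0.00000000e+00,
         1.00000000e+00]])}
top 0.9961224489795918
side 0.9958375850340137
```

View pics/top0.png

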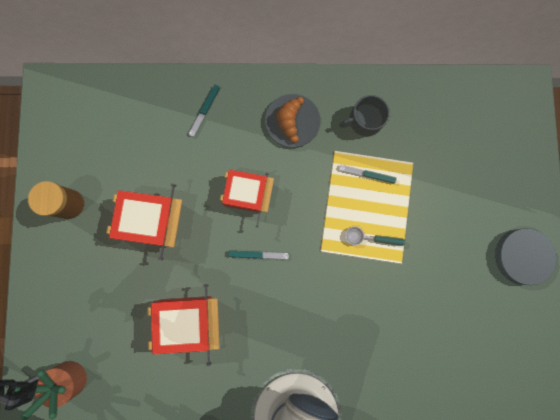

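View pics/side0.png

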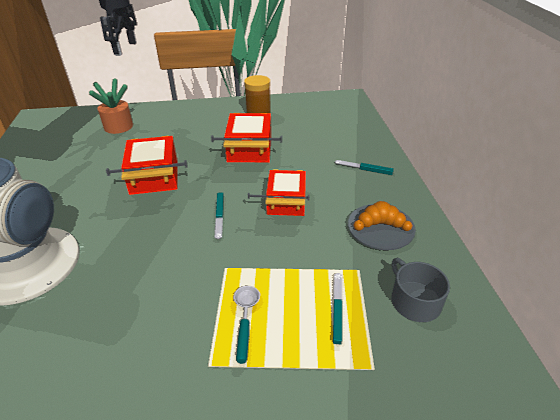

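The top view shows three spreaders, at (204,110), (257,255) and (367,174). The one at (367,174) on the mat is farthest to the robot's right, so it fits the description. There are three tins, at (143,218), (183,326) and (247,190). The one at (247,190) is the smallest, and its sill faces the robot's right. The spoon is at (372,239), the cup at (370,116) and the plate at (292,121). In the side view the tin is at (286,190) and the spreader at (338,308). Next I'll measure the poses and confirm both in one crop.

```bash
cat > h.py <<'E'
import numpy as np, cv2
from scipy.spatial.transform import Rotation as R
from station import bot, optics
def rot(q): return R.from_quat(np.roll(q,-1)).as_matrix()
def campose(n,s=None):
    c=optics.get_calibration(n)
    if n!="wrist": return c,rot(c["attitude"]),np.array(c["xyz"])
    s=s or bot.get_state(); H=c["hand_eye"]; Rt=rot(s["tool_rot"])
    return c,Rt@H[:3,:3],Rt@H[:3,3]+s["tcp_pos"]
def f(c): return 210/np.tan(np.radians(c["fov_y"])/2)
def cloud(n,d,s=None):
    c,Rc,t=campose(n,s); v,u=np.mgrid[:420,:560]
    P=np.stack([(u-c["cx"])/f(c)*d,-(v-c["cy"])/f(c)*d,-d],-1)
    return P@Rc.T+t
def proj(n,P,s=None):
    c,Rc,t=campose(n,s); p=(np.atleast_2d(P)-t)@Rc
    return np.c_[c["cx"]+f(c)*p[:,0]/-p[:,2], c["cy"]-f(c)*p[:,1]/-p[:,2]]
def ray_z(n,uv,z,s=None):
    c,Rc,t=campose(n,s); uv=np.atleast_2d(uv).astype(float)
    r=np.c_[(uv[:,0]-c["cx"])/f(c),-(uv[:,1]-c["cy"])/f(c),-np.ones(len(uv))]@Rc.T
    return t+r*((z-t[2])/r[:,2])[:,None]
def rect(P): # centre, size, yaw of long axis for xy points (mm)
    (c,sz,a)=cv2.minAreaRect((P[:,:2]*1000).astype(np.float32)); 
    if sz[0]<sz[1]: sz=sz[::-1]; a+=90
    return np.round(c,1),np.round(sz,1),round(a,2)
def big(n,c):
    k=np.zeros(n.shape,np.uint8); m,l,st,_=cv2.connectedComponentsWithStats(n.astype(np.uint8))
    return l==1+np.argmax(st[1:,4])
E
python3 - <<'E'
from h import *
for n,bt,bs in (("top",(205,160,285,220),(325,155,410,190)),("side",(235,160,320,225),(325,265,350,350))):
    z=np.load(n+"0.npz"); p=z["p"].astype(int); d=z["d"]; W=cloud(n,d)
    def box(b):
        m=np.zeros(d.shape,bool); m[b[1]:b[3],b[0]:b[2]]=1; return m&(d>0)
    r,g,b=p[...,0],p[...,1],p[...,2]
    red=box(bt)&(r>120)&(g<70)&(b<70)
    cov=big(red|(box(bt)&(W[...,2]>.056)),0)&(W[...,2]>.056)
    print(n,"cover",rect(W[cov]),np.median(W[cov][:,2]),cov.sum())
    br=box(bt)&(r>130)&(g>80)&(b<90)&(g<r-30)
    print(n,"brass",rect(W[br]),np.median(W[br][:,2]),br.sum())
    teal=big(box(bs)&(r<60)&(g>35)&(b>g-25)&(g>r+15),0)
    print(n,"handle",rect(W[teal]),np.percentile(W[teal][:,2],[10,50,90]),teal.sum())
    st=box(bs)&(abs(r-g)<20)&(abs(g-b)<25)&(r>70)&(r<200)
    st=big(st,0);print(n,"blade",rect(W[st]),np.median(W[st][:,2]),st.sum())
    mb=(310,140,420,270) if n=="top" else (200,260,385,375)
    y=box(mb)&(r>150)&(g>130)&(b<110)
    print(n,"mat yellow",rect(W[y]),np.median(W[y][:,2]))
a=np.load("side0.npz")["p"][:,:,::-1]; t=np.load("top0.npz")["p"][:,:,::-1]
A=cv2.resize(a[160:225,240:320],None,fx=7,fy=7,interpolation=cv2.INTER_CUBIC)
B=cv2.resize(t[150:200,325:412],(560,322),interpolation=cv2.INTER_CUBIC)
cv2.imwrite("pics/c1.png",np.vstack([A,B])[:,:][:780] if 0 else cv2.resize(np.hstack([A,cv2.resize(B,(560,455))]),(800,325)))
E
```

```text
top cover (array([567.8, 133.8]), array([113.3, 110.2]), 168.91) 0.06246347117417894 1399
top brass (array([585.5, 124.8]), array([128.2, 101.4]), 76.98) 0.0563809168767726 278Traceback (most recent call last):
  File "<stdin>", line 12, in <module>
  File "h.py", line 28, in big
    return l==1+np.argmax(st[1:,4])
                ~~~~~~~~~^^^^^^^^^^
    return _wrapfunc(a, 'argmax', axis=axis, out=out, **kwds)
    return bound(*args, **kwds)
ValueError: attempt to get argmax of an empty sequence
```

```bash
sed -i 's/    k=np.zeros(n.shape,np.uint8); m,l/    n=n.astype(np.uint8)\n    if not n.any(): return n>0\n    m,l/' h.py
python3 - <<'E'
from h import *
for n,bt,bs in (("top",(205,160,285,220),(325,155,410,190)),("side",(235,160,320,225),(325,265,350,350))):
    z=np.load(n+"0.npz"); p=z["p"].astype(int); d=z["d"]; W=cloud(n,d)
    hsv=cv2.cvtColor(z["p"],cv2.COLOR_RGB2HSV).astype(int); H,S,V=hsv[...,0],hsv[...,1],hsv[...,2]
    def box(b):
        m=np.zeros(d.shape,bool); m[b[1]:b[3],b[0]:b[2]]=1; return m&(d>0)
    def show(k,m):
        if m.sum()<5: print(n,k,"none"); return
        print(n,k,rect(W[m]),W[m].mean(0).round(4),np.percentile(W[m][:,2],[10,50,90]).round(4),m.sum())
    bx=box(bt)
    red=bx&((H<5)|(H>174))&(S>170)&(V>100); cream=bx&(S<70)&(V>150)&(W[...,2]>.05)
    show("cream",big(cream,0)); show("redtop",(red|cream)&(abs(W[...,2]-.062)<.003))
    show("brass",bx&(H>10)&(H<28)&(S>90)&(V>90))
    hb=box(bs)
    show("teal",big(hb&(H>75)&(H<105)&(S>90),0))
    show("grey",big(hb&(S<60)&(V<215)&(V>60),0))
    mb=box((310,140,420,270) if n=="top" else (200,260,385,375))
    show("mat",mb&(H>22)&(H<35)&(S>40)&(V>140))
a=np.load("side0.npz")["p"][:,:,::-1]; t=np.load("top0.npz")["p"][:,:,::-1]
A=cv2.resize(a[160:225,240:320],(560,455),interpolation=cv2.INTER_CUBIC)
B=cv2.resize(t[150:200,330:412],(560,341),interpolation=cv2.INTER_CUBIC)
C=np.zeros((455,1120,3),np.uint8); C[:,:560]=A; C[:341,560:]=B
cv2.imwrite("pics/c1.png",cv2.resize(C,(800,325),interpolation=cv2.INTER_AREA))
E
```

```text
top cream (array([578.9, 129.9]), array([69.1, 59. ]), 79.03) [0.5787 0.13   0.0629] [0.0606 0.063  0.0651] 607
top redtop (array([578.2, 130.4]), array([97.2, 88. ]), 79.12) [0.5772 0.1301 0.0624] [0.0604 0.0624 0.0643] 1004
top brass (array([578.9, 129.8]), array([136.7,  89.8]), 78.95) [0.5697 0.0853 0.0522] [0.0508 0.0534 0.0575] 284
top teal (array([ 614.5, -253.8]), array([38.3,  7.6]), 77.71) [ 0.616  -0.2522  0.0164] [0.0145 0.0168 0.0188] 27
top grey (array([ 629.5, -200.4]), array([172.5,  24.2]), 78.0) [ 0.633  -0.1806  0.0091] [0.0019 0.0102 0.0157] 322
top mat (array([ 541.1, -201.7]), array([277.9, 225. ]), 170.79) [ 0.5391 -0.2003  0.003 ] [0.0003 0.003  0.0056] 4846
side cream (array([577.4, 130.1]), array([73.7, 58.5]), 78.53) [0.577  0.1289 0.0617] [0.0603 0.0617 0.0631] 423
side redtop (array([577.9, 128.5]), array([101.9,  87.7]), 79.09) [0.5767 0.1271 0.0614] [0.06   0.0614 0.0629] 760
side brass (array([565.4, 197.6]), array([298.5, 144.2]), 103.99) [0.5635 0.0853 0.0456] [0.0286 0.0514 0.0535] 326
side teal (array([ 619.3, -234.8]), array([91.6, 14.1]), 75.96) [ 0.618  -0.2403  0.0154] [0.0135 0.0158 0.0174] 374
side grey (array([ 627.5, -197.7]), array([166.2,  21.2]), 76.18) [ 0.6327 -0.1767  0.0083] [0.0016 0.0098 0.0141] 318
side mat (array([ 539.2, -199.3]), array([280.8, 226.6]), 171.03) [ 0.5395 -0.2136  0.0024] [0.0009 0.0024 0.0038] 8109
```

View pics/c1.png

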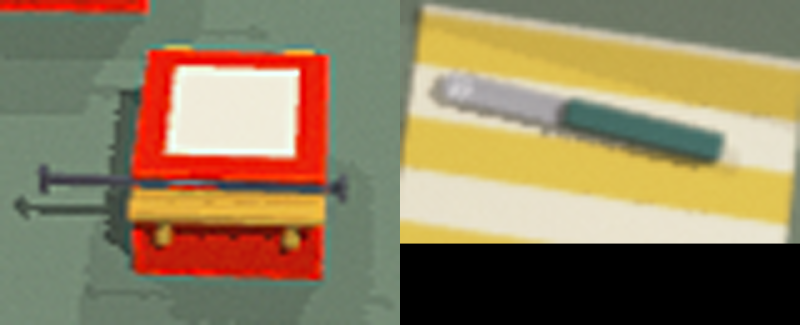

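The crop confirms the spreader (handle at right, blade tip pointing left) and the small tin, with its sill and dark slide facing the side camera. I can't locate the notch reliably at this scale, so I'll look at it with the wrist camera on the way over.

```bash
cat > tl.py <<'E'
import sys; from h import *
# python3 tl.py x y z yaw : shift in present tool axes (mm), turn (deg) to reach target (mm, deg); turn first or last as told
def go(x,y,z,yaw):
    s=bot.get_state(); Rt=rot(s["tool_rot"]); D=np.array([x,y,z])/1000-s["tcp_pos"]
    cur=np.degrees(np.arctan2(Rt[1,0],Rt[0,0])); t=(cur-yaw+180)%360-180
    R2=R.from_euler("z",yaw,degrees=True).as_matrix()@np.diag([1,-1,-1])
    print("tcp",(s["tcp_pos"]*1000).round(1),"yaw",cur.round(2),"tilt",np.degrees(np.arccos(-Rt[2,2])).round(2),"q",s["q"].round(2),"t",s["time_s"],"F",s["ft_force"].round(1),"op",round(s["opening"],4))
    print("shift now-axes",(Rt.T@D*1000).round(1),"turn",t.round(2),"shift in final axes",(R2.T@D*1000).round(1))
if __name__=="__main__": go(*map(float,sys.argv[1:]))
E
python3 -m handwheel '[[-31.4,-25.9,0,0],[-31.4,-25.9,0,0],[-31.4,-25.9,0,0],[-31.4,-25.9,0,0],[-31.4,-25.9,0,0],[-31.4,-25.9,0,0],[-31.4,-25.9,0,0],[-31.4,-25.9,0,0],[-31.4,-25.9,0,0],[-31.4,-25.9,0,0]]'
python3 -m handwheel '[[-31.4,-25.9,0,0],[-31.4,-25.9,0,0],[-31.4,-25.9,0,0],[-31.4,-25.9,0,0],[-31.4,-25.9,0,0],[-31.4,-25.9,0,0],[0,0,0,-7],[0,0,0,-7],[0,0,0,-7],[0,0,0,-7]]'
python3 -m handwheel '[[0,0,0,-7],[0,0,0,-7],[0,0,0,-7],[0,0,0,-7],[0,0,0,-7],[0,0,0,-7],[0,0,39,-5],[0,0,39,0],[0,0,39,0],[0,0,0,0]]'
python3 tl.py 537 26 112 238
```

```text
time_s: 0.93
tcp_pos: [0.4026, 0.2288, 0.231]
tool_rot: [-0.0, 0.152, 0.988, -0.0]
ft_force: [-0.1, 0.1, 0.8]
opening: 0.0851
finger_force: 0.0
time_s: 1.77
tcp_pos: [0.5349, 0.0252, 0.2305]
tool_rot: [-0.001, -0.094, 0.996, 0.0]
ft_force: [0.1, -0.4, 0.4]
opening: 0.0858
finger_force: 0.0
time_s: 2.6
tcp_pos: [0.5296, 0.0259, 0.1036]
tool_rot: [-0.007, -0.481, 0.877, 0.004]
ft_force: [-1.0, -0.4, -3.3]
opening: 0.0856
finger_force: 0.0
tcp [529.6  25.9 103.6] yaw -122.51 tilt 0.98 q [-0.02 -0.07  1.62 -0.    1.61 -2.59] t 2.6 F [-1.  -0.4 -3.3] op 0.0856
shift now-axes [-4.  -6.1 -8.5] turn -0.51 shift in final axes [-4.1 -6.2 -8.4]
```

Run:
```python
from h import *
import pickle
s=bot.get_state(); p,d=optics.capture("wrist"); s2=bot.get_state()
print(s["tcp_pos"],s2["tcp_pos"])
pickle.dump((s,p,d),open("w1.pkl","wb")); cv2.imwrite("pics/w1.png",p[:,:,::-1])
```

```text
[0.52955717 0.02585298 0.10359659] [0.5314722  0.02581164 0.10862139]
```

View pics/w1.png

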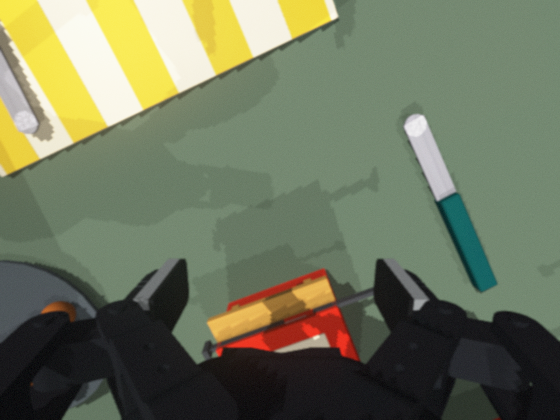

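The wrist view shows the tin's sill at about (270,310) and the dark slide running from (208,348) to (372,293). I'll enlarge that part.

Run:
```python
from h import *
import pickle
s=bot.get_state(); p,d=optics.capture("wrist")
print(s["tcp_pos"],np.abs(s["dq"]).max())
pickle.dump((s,p,d),open("w2.pkl","wb"))
c=p[265:365,200:360,::-1]; cv2.imwrite("pics/w2c.png",cv2.resize(c,(800,500),interpolation=cv2.INTER_CUBIC))
```

```text
[0.5314722  0.02581164 0.10862139] 0.13944642629433177
```

View pics/w2c.png

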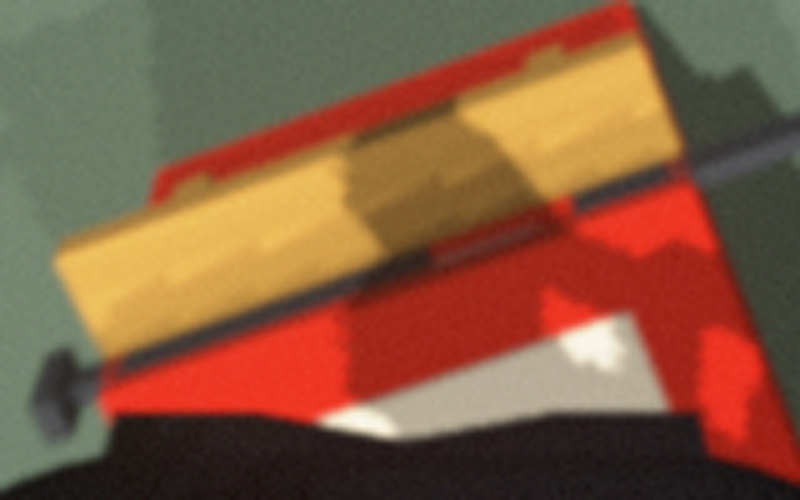

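The notch is visible from crop (432,257) to (575,206), between the front's ends at (105,365) and (683,165). That puts it towards the tin's +y side. Now I'll compute the numbers.

```bash
python3 - <<'E'
from h import *
import pickle
s=pickle.load(open("w2.pkl","rb"))[0]
px=lambda c: np.array(c)/5.+[200,265]-[.4,.4]
a=np.radians(79.0); X=np.array([np.cos(a),np.sin(a)]); Y=np.array([-X[1],X[0]]); T=np.array([.578,.1295])
L=[("notchL",(432,257),.0545),("notchR",(575,206),.0545),("frontL",(105,365),.053),("frontR",(683,165),.053),("sillL",(55,255),.053),("sillR",(635,40),.053)]
for k,c,z in L:
    w=ray_z("wrist",px(c),z,s)[0]; v=w[:2]-T; print(k,(w*1000).round(1),"tin",(1000*v@X).round(1),(1000*v@Y).round(1))
w=[ray_z("wrist",px(c),z,s)[0] for k,c,z in L]
for i in (2,4): print("yaw",np.degrees(np.arctan2(*(w[i]-w[i+1])[1::-1]))+90)
# spreader ends from top picture
for uv,z in (((336.6,168),.010),((363.4,172.1),.014),((396,180.4),.012)): print(ray_z("top",uv,z).round(4))
S=np.load("side0.npz");
E
python3 tl.py 537 26 230 76
```

```text
notchL [562.5  83.1  54.5] tin -48.5 6.4
notchR [540.9  87.2  54.5] tin -48.6 28.4
frontL [613.4  72.9  53. ] tin -48.8 -45.6
frontR [524.8  90.8  53. ] tin -48.1 44.9
sillL [608.8  53.9  53. ] tin -68.4 -44.6
sillR [520.7  70.2  53. ] tin -69.1 45.0
yaw 78.57690503194848
yaw 79.50195247232875
[[ 0.6448 -0.1184  0.01  ]]
[[ 0.6321 -0.1907  0.014 ]]
[[ 0.609  -0.2798  0.012 ]]
tcp [533.8  25.8 113.1] yaw -122.52 tilt 0.24 q [-0.02 -0.07  1.6   0.    1.61 -2.59] t 2.7 F [-0.2  0.3  0.2] op 0.0852
shift now-axes [  -1.7   -2.1 -116.9] turn 161.48 shift in final axes [   1.     3.  -116.9]
```

```bash
python3 -m handwheel '[[0,0,-5,7],[0,0,-5,7],[0,0,-5,7],[0,0,-5,7],[0,0,-5,7],[0,0,-5,7],[0,0,-5,7],[0,0,-5,7],[0,0,-5,7],[0,0,-5,7]]' >/dev/null
python3 -m handwheel '[[0,0,0,7],[0,0,0,7],[0,0,0,7],[0,0,0,7],[0,0,0,7],[0,0,0,7],[0,0,0,7],[0,0,0,7],[0,0,0,7],[0,0,0,7]]' >/dev/null
python3 -m handwheel '[[0,0,0,7],[0,0,0,7],[0,0,0,6],[-30,20,0,0],[-30,20,0,0],[-30,20,0,0],[-30,20,0,0],[-30,20,0,0],[-30,20,0,0],[-30,20,0,0]]' >/dev/null
python3 -m handwheel '[[0,0,0,0],[0,0,0,0],[0,0,0,0],[0,0,0,0],[0,0,0,0],[0,0,0,0],[0,0,0,0],[0,0,0,0],[0,0,0,0],[0,0,0,0]]' 50 >/dev/null
python3 tl.py 624.2 -212.5 60 77.5
python3 - <<'E'
from h import *
import pickle
s=bot.get_state(); p,d=optics.capture("wrist")
pickle.dump((s,p,d),open("w3.pkl","wb")); cv2.imwrite("pics/w3.png",p[:,:,::-1])
print(proj("wrist",[[.6194,-.234,.017],[.6448,-.1184,.011]],s))
E
```

```text
tcp [ 626.  -209.4  164.3] yaw 77.49 tilt 0.01 q [-0.37  0.25  1.17 -0.    1.72 -0.16] t 6.0333 F [-0.1  0.1  0.3] op 0.0432
shift now-axes [ -3.4  -1.1 104.3] turn -0.01 shift in final axes [ -3.4  -1.1 104.3]
[[280.18441056 224.38174384]
 [279.77705048  96.58370178]]
```

View pics/w3.png

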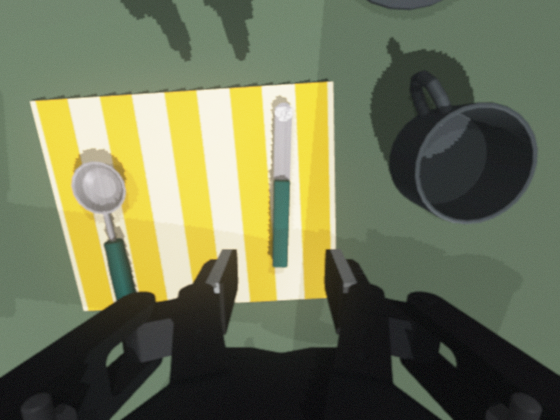

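The wrist view shows the spreader between the fingers' lines: tip at (283,103), handle from (282,180) to (280,267), spoon on the left and cup on the right. I'll fit its axis.

Run:
```python
from h import *
import pickle
s,p,d=pickle.load(open("w3.pkl","rb")); W=cloud("wrist",d,s)
hsv=cv2.cvtColor(p,cv2.COLOR_RGB2HSV).astype(int); H,S,V=hsv[...,0],hsv[...,1],hsv[...,2]
m=np.zeros(d.shape,bool); m[165:280,262:300]=1
t=big(m&(H>75)&(H<105)&(S>80)&(V<160),0)
print("handle",rect(W[t]),np.percentile(W[t][:,2],[10,50,90]).round(4),t.sum())
v,u=np.nonzero(t); print(u.min(),u.max(),v.min(),v.max())
e=ray_z("wrist",np.array([[283,102],[282,180]]),.011,s); print(e.round(4))
# second view: side camera handle
q=np.load("side0.npz"); Ws=cloud("side",q["d"])
hs=cv2.cvtColor(q["p"],cv2.COLOR_RGB2HSV).astype(int); k=np.zeros(d.shape,bool); k[265:350,325:350]=1
k=k&(hs[...,0]>75)&(hs[...,0]<105)&(hs[...,1]>90); print("side",rect(Ws[big(k,0)]))
c=W[t][:,:2]; ce=np.array(rect(W[t])[0])/1000; a=np.radians(77.2)
```

```text
handle (array([ 625.5, -211.1]), array([135.1,  12.9]), 76.01) [0.0162 0.017  0.0179] 1098
274 288 182 265
[[ 0.6466 -0.1235  0.011 ]
 [ 0.6304 -0.1926  0.011 ]]
side (array([ 619.3, -234.8]), array([91.6, 14.1]), 75.96)
```

```bash
python3 -m handwheel '[[-4,-0.3,0,1.3],[0,0,30,0],[0,0,30,0],[0,0,30,0],[0,0,30,0],[0,0,15,0],[0,0,10,0],[0,0,8,0],[0,0,5,0],[0,0,0,0]]'>/dev/null
python3 -m handwheel '[[0,0,0,0],[0,0,0,0],[0,0,0,0],[0,0,0,0],[0,0,0,0],[0,0,0,0],[0,0,0,0],[0,0,0,0],[0,0,0,0],[0,0,0,0]]' 0 100
python3 tl.py 624.8 -213.1 5 76.2
```

```text
time_s: 7.75
tcp_pos: [0.626, -0.2138, 0.0084]
tool_rot: [0.001, 0.787, 0.617, 0.001]
ft_force: [-0.8, 0.6, 6.2]
opening: 0.0126
finger_force: 99.6
tcp [ 626.  -213.8    8.4] yaw 76.18 tilt 0.19 q [-0.38  0.32  1.37 -0.    1.45 -0.14] t 7.75 F [-0.8  0.6  6.2] op 0.0126
shift now-axes [ 0.4 -1.3  3.4] turn -0.02 shift in final axes [ 0.4 -1.3  3.4]
```

```bash
python3 -m handwheel '[[0,0,0,0],[0,0,0,0],[0,0,0,0],[0,0,0,0],[0,0,0,0],[0,0,0,0],[0,0,0,0],[0,0,0,0],[0,0,0,0],[0,0,0,0]]' 35 100
python3 tl.py 624.8 -213.1 4 76.2
```

```text
time_s: 8.58
tcp_pos: [0.6249, -0.2135, 0.0063]
tool_rot: [-0.0, 0.787, 0.617, -0.0]
ft_force: [0.4, 0.6, 0.9]
opening: 0.0297
finger_force: 0.0
tcp [ 624.9 -213.5    6.3] yaw 76.18 tilt 0.0 q [-0.38  0.32  1.37 -0.    1.45 -0.14] t 8.5833 F [0.4 0.6 0.9] op 0.0297
shift now-axes [ 0.3 -0.2  2.3] turn -0.02 shift in final axes [ 0.3 -0.2  2.3]
```

```bash
python3 -m handwheel '[[0,0,2,0],[0,0,0,0],[0,0,0,0],[0,0,0,0],[0,0,0,0],[0,0,0,0],[0,0,0,0],[0,0,0,0],[0,0,0,0],[0,0,0,0]]' 0 100
python3 - <<'E'
from h import *
import pickle
s=bot.get_state(); p,d=optics.capture("wrist")
pickle.dump((s,p,d),open("w4.pkl","wb")); cv2.imwrite("pics/w4.png",p[:,:,::-1])
E
```

```text
time_s: 9.42
tcp_pos: [0.6252, -0.2135, 0.0046]
tool_rot: [0.0, 0.787, 0.617, 0.0]
ft_force: [1.2, -1.1, 3.7]
opening: 0.0129
finger_force: 100.0
```

View pics/w4.png

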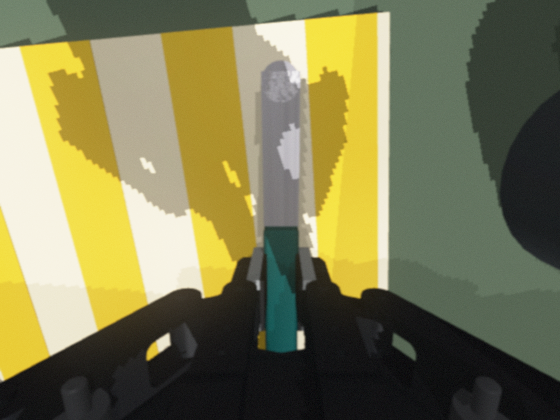

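Both fingers hold the handle evenly. The blade runs straight ahead with its tip at (281,62), and the spoon is well clear. I'll lift and carry it to a standoff in front of the notch.

```bash
python3 -m handwheel '[[0,0,-10,0],[0,0,-20,0],[0,0,-25,0],[0,0,-25,0],[0,0,-20,0],[0,0,-10,0],[0,0,0,0],[12,-11,0,-0.8],[22,-21,0,-1],[24,-23,0,-1]]' 0 110
python3 -m handwheel '[[24,-23,0,0],[24,-23,0,0],[20,-19,0,0],[12,-12,0,0],[6,-5,0,0],[0,0,0,0],[0,0,0,0],[0,0,0,0],[0,0,0,0],[0,0,0,0]]' >/dev/null
python3 tl.py 527 -41.9 80 79
python3 - <<'E'
from h import *
import pickle
D={}
for n in ("wrist","side","top"):
    s=bot.get_state(); p,d=optics.capture(n); D[n]=(s,p,d)
pickle.dump(D,open("g1.pkl","wb"))
A=D["wrist"][1][:,:,::-1][20:300,160:400]
s=D["side"][1][:,:,::-1]
tip=np.array([.5447,.0494,.125]); u,v=proj("side",tip)[0].astype(int); print(u,v)
B=cv2.resize(s[v-40:v+60,u-50:u+50],(560,560),interpolation=cv2.INTER_CUBIC)
cv2.imwrite("pics/g1.png",np.hstack([cv2.resize(A,(240,280))[:, :],np.zeros((280,1,3),np.uint8)]) if 0 else np.hstack([np.vstack([A,np.zeros((280,240,3),np.uint8)]),B]))
E
```

```text
time_s: 10.3
tcp_pos: [0.5827, -0.1445, 0.1112]
tool_rot: [-0.002, 0.772, 0.636, -0.001]
ft_force: [0.5, 0.9, -0.4]
opening: 0.0126
finger_force: 108.1
tcp [520.4 -45.5 114. ] yaw 78.91 tilt 0.03 q [-0.15 -0.11  1.64 -0.    1.61  0.04] t 11.1333 F [-0.2 -0.2 -1.2] op 0.0125
shift now-axes [ 4.8  5.8 34. ] turn -0.09 shift in final axes [ 4.8  5.8 34. ]
276 181
```

View pics/g1.png

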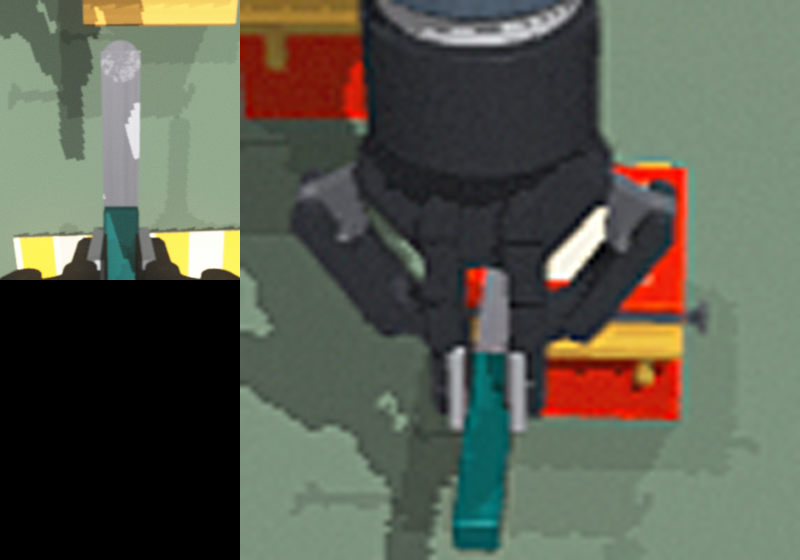

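The wrist view shows the blade straight, with its tip at (281,60) and the sill's edge just ahead at rows 20 to 42. The side view shows the spreader level in the fingers. Next I'll measure the blade in tool axes.

Run:
```python
from h import *
import pickle
D=pickle.load(open("g1.pkl","rb")); s,p,d=D["wrist"]; W=cloud("wrist",d,s); Rt=rot(s["tool_rot"])
L=(W-s["tcp_pos"])@Rt*1000
m=np.zeros(d.shape,bool); m[55:225,255:305]=1
m&=(d>0)&(L[...,2]<20)&(L[...,2]>-25); m=big(m,0)
x=L[m]; print("tip x max",x[:,0].max().round(1))
v,u=np.nonzero(m); print("rows",v.min(),v.max())
for lo in range(30,100,10):
    k=(x[:,0]>lo)&(x[:,0]<=lo+10)
    if k.any(): print(lo+5,"z med",np.median(x[k,2]).round(2),"y edges",np.percentile(x[k,1],[1,99]).round(2))
# sill in wrist view
hsv=cv2.cvtColor(p,cv2.COLOR_RGB2HSV).astype(int); b=(hsv[...,0]>10)&(hsv[...,0]<26)&(hsv[...,1]>110)&(hsv[...,2]>90)&(d>0)
b[60:]=0; b=big(b,0); T=np.array([.578,.1295]);a=np.radians(79)
X=np.array([np.cos(a),np.sin(a)]);Y=np.array([-X[1],X[0]])
v,u=np.nonzero(b); print("sill px u",u.min(),u.max(),"v",v.min(),v.max(),"z",np.median(W[b][:,2]))
w=ray_z("wrist",np.c_[u,v],.053,s)[:,:2]-T
print("tin x min",np.percentile(w@X,[1,5])*1000,"y range",np.percentile(w@Y,[1,99])*1000)
```

```text
tip x max 92.3
rows 60 224
35 z med -6.55 y edges [-8.51  7.23]
45 z med -6.55 y edges [-8.42  7.13]
55 z med -6.54 y edges [-8.63  7.  ]
65 z med -6.49 y edges [-8.47  6.88]
75 z med -6.54 y edges [-8.71  7.14]
85 z med -6.59 y edges [-8.53  6.99]
95 z med -6.42 y edges [-5.61  3.67]
sill px u 242 397 v 8 46 z 0.0531947577908405
tin x min [-69.49662156 -68.48934848] y range [-43.48758555  45.19472809]
```

```bash
python3 tl.py 527.8 -36.8 50 79
```

```text
tcp [520.3 -45.1 114.1] yaw 78.94 tilt 0.01 q [-0.15 -0.11  1.64 -0.    1.61  0.04] t 11.2833 F [-0.7  0.5 -0.8] op 0.0125
shift now-axes [ 9.6  5.8 64.1] turn -0.06 shift in final axes [ 9.6  5.8 64.1]
```

```bash
python3 -m handwheel '[[0,3,0,0],[0,2.8,8,0],[0,0,16,0],[0,0,16,0],[0,0,12,0],[0,0,8,0],[0,0,4,0],[0,0,0,0],[0,0,0,0],[0,0,0,0]]' >/dev/null
python3 tl.py 527.8 -36.8 50 79
```

```text
tcp [526.4 -45.8  51.3] yaw 78.98 tilt 0.1 q [-0.15 -0.06  1.71  0.    1.5   0.04] t 12.1167 F [-0.7 -0.  -1.2] op 0.013
shift now-axes [ 9.1 -0.4  1.3] turn -0.02 shift in final axes [ 9.1 -0.4  1.3]
```

```bash
python3 -m handwheel '[[4,-0.4,0,0],[5,0,0,0],[5,0,0,0],[5,0,0,0],[5,0,0,0],[5,0,0,0],[3,0,0,0],[0,0,0,0],[0,0,0,0],[0,0,0,0]]' >/dev/null
python3 tl.py 533.7 -6.4 50 79
python3 - <<'E'
from h import *
import pickle
s,p,d=(bot.get_state(),)+optics.capture("wrist"); pickle.dump((s,p,d),open("g2.pkl","wb"))
q=optics.capture("side")[0]; c=q[:,:,::-1]
A=cv2.resize(p[0:140,190:400,::-1],(800,533),interpolation=cv2.INTER_CUBIC); cv2.imwrite("pics/g2.png",A)
L=((cloud("wrist",d,s)-s["tcp_pos"])@rot(s["tool_rot"]))*1000
for y in(-30,20):
  pass
b=np.zeros(d.shape,bool); b[75:220,262:300]=1; b&=(abs(L[...,2]+6.5)<4); print("blade z",np.median(L[b][:,2]),"tip",L[b][:,0].max())
E
```

```text
tcp [531.5 -14.4  50.3] yaw 78.98 tilt 0.01 q [-0.09 -0.05  1.7  -0.    1.5   0.1 ] t 12.95 F [-1.1 -0.9 -1.4] op 0.0128
shift now-axes [8.2 0.6 0.3] turn -0.02 shift in final axes [8.2 0.6 0.3]
blade z -6.531986861226126 tip 86.6964631307885
```

View pics/g2.png

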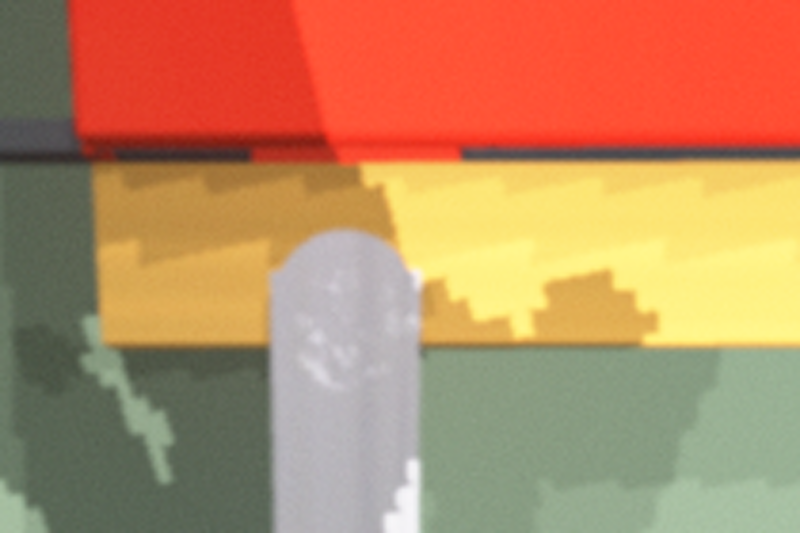

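The notch spans crop x 250 to 462 (middle 356) and the blade 271 to 420 (middle 345). The blade is therefore about 1 mm left of centre, with its tip 7 mm short of the slide. I'll shift +1 mm in tool y and push in.

```bash
python3 -m handwheel '[[0,1,0.3,0],[3,0,0,0],[3,0,0,0],[3,0,0,0],[3,0,0,0],[3,0,0,0],[3,0,0,0],[3,0,0,0],[3,0,0,0],[0,0,0,0]]'
python3 -m handwheel '[[2,0,0,0],[1,0,0,0],[0,0,0,0],[0,0,0,0],[0,0,0,0],[0,0,0,0],[0,0,0,0],[0,0,0,0],[0,0,0,0],[0,0,0,0]]'
python3 - <<'E'
from h import *
s=bot.get_state(); a=np.radians(79); X=np.array([np.cos(a),np.sin(a)]);Y=np.array([-X[1],X[0]])
v=s["tcp_pos"][:2]*1000-[578,129.5]; print("tip tin",v@X+92.8,v@Y, s["moment"])
E
```

```text
time_s: 13.88
tcp_pos: [0.5372, 0.0097, 0.05]
tool_rot: [-0.0, 0.772, 0.636, 0.0]
ft_force: [-0.8, -1.7, -0.6]
opening: 0.0131
finger_force: 108.1
time_s: 14.72
tcp_pos: [0.5377, 0.012, 0.05]
tool_rot: [-0.0, 0.772, 0.636, 0.0]
ft_force: [0.5, 0.9, -0.9]
opening: 0.0128
finger_force: 108.1
tip tin -30.20593101312363 17.195151718976923 [ 0.04957451 -0.03534847 -0.04529891]
```

```bash
python3 -m handwheel '[[0,0,-1.5,0],[0.1,0,-4,0],[0.3,0,-4,0],[0.5,0,-3.9,0],[0.7,0,-4,0],[0.9,0,-3.9,0],[1.1,0,-3.8,0],[1.2,0,-3.8,0],[1.5,0,-3.8,0],[0,0,0,0]]' 0 120
python3 - <<'E'
from h import *
import pickle
s,p,d=(bot.get_state(),)+optics.capture("wrist"); pickle.dump((s,p,d),open("g3.pkl","wb"))
W=cloud("wrist",d,s); L=(W-s["tcp_pos"])@rot(s["tool_rot"])*1000
print("tcp",s["tcp_pos"])
for lo in range(35,65,5):
    k=(L[...,0]>lo)&(L[...,0]<lo+5)&(abs(L[...,1])<4)&(d>0)&(L[...,2]<0); print(lo,np.median(L[k][:,2]).round(2))
a=np.radians(79); X=np.array([np.cos(a),np.sin(a)]);Y=np.array([-X[1],X[0]]); v=W[...,:2]-[.578,.1295]; tx=v@X*1000; ty=v@Y*1000
q,dd=optics.capture("side"); Q=cloud("side",dd); v=Q[...,:2]-[.578,.1295]; tx=v@X*1000; ty=v@Y*1000; z=Q[...,2]*1000
m=(abs(ty)<42)&(abs(tx)<55)&(z>58)&(dd>0)
hsv=cv2.cvtColor(q,cv2.COLOR_RGB2HSV); m&=((hsv[...,0]<5)|(hsv[...,0]>174))&(hsv[...,1]>170)
print(m.sum(),"angle fit",np.polyfit(tx[m],z[m],1) if m.sum()>5 else None)
E
```

```text
time_s: 15.55
tcp_pos: [0.5392, 0.0184, 0.0838]
tool_rot: [0.0, 0.772, 0.636, 0.0]
ft_force: [-1.7, -1.9, -3.0]
opening: 0.0125
finger_force: 121.3
tcp [0.5392352  0.01842285 0.08384229]
35 -6.05
40 -5.97
45 -5.91
50 -5.83
55 -5.83
60 -5.85
18 angle fit [-0.20420494 89.48321693]
```

```bash
python3 -m handwheel '[[1.7,0,-3.6,0],[1.8,0,-3.6,0],[2,0,-3.4,0],[2.2,0,-3.4,0],[2.3,0,-3.2,0],[2.5,0,-3.1,0],[2.7,0,-3,0],[2.8,0,-2.9,0],[2.9,0,-2.7,0],[3.1,0,-2.6,0]]'
python3 -m handwheel '[[3.2,0,-2.4,0],[3.3,0,-2.2,0],[3.4,0,-2.1,0],[3.5,0,-1.9,0],[3.6,0,-1.7,0],[3.7,0,-1.6,0],[3.8,0,-1.3,0],[3.8,0,-1.2,0],[3.9,0,-1,0],[3.9,0,-0.7,0]]'
python3 -m handwheel '[[4,0,-0.5,0],[4,0,-0.4,0],[4,0,-0.2,0],[4,0,0,0],[4,0,0,0],[4,0,0,0],[3,0,0,0],[0,0,0,0],[0,0,0,0],[0,0,0,0]]'
python3 - <<'E'
from h import *
q,dd=optics.capture("side"); t,dt=optics.capture("top")
c=np.hstack([cv2.resize(q[80:280,200:400,::-1],(400,400)),cv2.resize(t[130:250,190:310,::-1],(400,400))]); cv2.imwrite("pics/o1.png",c)
E
```

```text
time_s: 16.48
tcp_pos: [0.5436, 0.0421, 0.1146]
tool_rot: [0.0, 0.772, 0.636, 0.0]
ft_force: [-0.3, -2.2, -2.2]
opening: 0.0127
finger_force: 121.4
time_s: 17.32
tcp_pos: [0.5504, 0.0777, 0.1305]
tool_rot: [-0.0, 0.772, 0.636, 0.0]
ft_force: [-0.6, -3.2, -0.9]
opening: 0.0122
finger_force: 121.6
time_s: 18.15
tcp_pos: [0.5557, 0.1043, 0.1315]
tool_rot: [-0.0, 0.772, 0.636, 0.001]
ft_force: [0.3, 0.3, -0.6]
opening: 0.0124
finger_force: 121.6
```

View pics/o1.png

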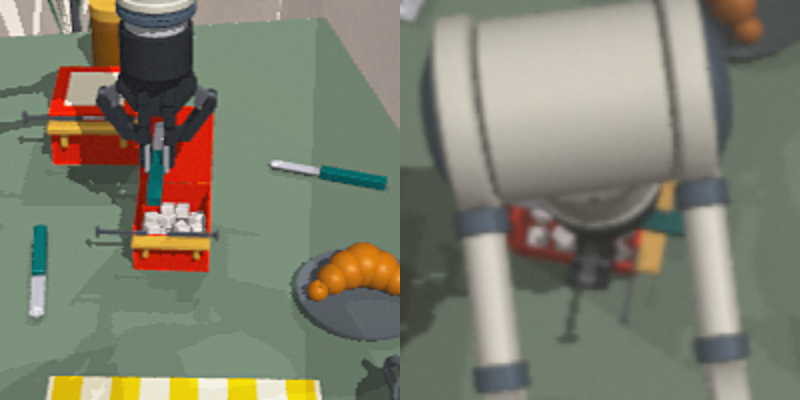

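The cover stands open slightly past upright, about 1.7 rad by geometry, and the blade is behind it. I'll back straight out and return to the mat.

```bash
python3 -m handwheel '[[-5,0,0,0],[-15,0,0,0],[-25,0,0,0],[-30,0,0,0],[-30,0,0,0],[-30,0,0,0],[-20,0,0,0],[-5,0,0,0],[0,0,0,0],[0,0,0,0]]' >/dev/null
python3 tl.py 625 -213.5 60 76.2
```

```text
tcp [525.  -53.1 131.5] yaw 78.94 tilt 0.05 q [-0.17 -0.1   1.6   0.    1.64  0.03] t 19.0833 F [-0.7  1.  -0.8] op 0.0122
shift now-axes [-138.3  128.9   71.5] turn 2.74 shift in final axes [-131.9  135.4   71.5]
```

```bash
python3 -m handwheel '[[-10,9,0,0],[-20,19,0,0],[-26,24,5,0],[-26,24,10,0],[-26,24,10,0],[-20,19,10,0],[-10,10,10,1],[0,0,10,1],[0,0,10,0.7],[0,0,6,0]]' >/dev/null
python3 -m handwheel '[[0,0,0,0],[0,0,0,0],[0,0,0,0],[0,0,0,0],[0,0,0,0],[0,0,0,0],[0,0,0,0],[0,0,0,0],[0,0,0,0],[0,0,0,0]]' >/dev/null
python3 tl.py 625 -213.5 5 76.2
python3 - <<'E'
from h import *
s,p,d=(bot.get_state(),)+optics.capture("wrist")
W=cloud("wrist",d,s); L=(W-s["tcp_pos"])@rot(s["tool_rot"])*1000
for lo in range(35,90,10):
    k=(L[...,0]>lo)&(L[...,0]<lo+5)&(abs(L[...,1])<5)&(d>0)&(L[...,2]<5); print(lo,np.median(L[k][:,2]).round(2))
E
```

```text
tcp [ 625.1 -213.5   60.3] yaw 76.27 tilt 0.01 q [-0.38  0.28  1.32  0.    1.54 -0.14] t 20.75 F [ 0.   0.  -0.8] op 0.0125
shift now-axes [-0.  -0.1 55.3] turn 0.07 shift in final axes [-0.  -0.1 55.3]
35 -6.35
45 -6.42
55 -6.44
65 -6.34
75 -6.51
85 -6.52
```

```bash
python3 -m handwheel '[[0,0,10,0],[0,0,14,0],[0,0,12,0],[0,0,8,0],[0,0,5,0],[0,0,3,0],[0,0,2,0],[0,0,1,0],[0,0,0,0],[0,0,0,0]]'
python3 -m handwheel '[[0,0,0,0],[0,0,0,0],[0,0,0,0],[0,0,0,0],[0,0,0,0],[0,0,0,0],[0,0,0,0],[0,0,0,0],[0,0,0,0],[0,0,0,0]]' 45 20
python3 -m handwheel '[[0,0,-4,0],[0,0,-8,0],[0,0,-16,0],[0,0,-24,0],[0,0,-30,0],[0,0,-30,0],[0,0,-20,0],[0,0,-8,0],[0,0,0,0],[0,0,0,0]]'
python3 - <<'E'
from h import *
p,d=optics.capture("wrist"); q,_=optics.capture("side")
s=bot.get_state(); W=cloud("wrist",d,s)
hsv=cv2.cvtColor(p,cv2.COLOR_RGB2HSV).astype(int);m=np.zeros(d.shape,bool); m[150:285,262:300]=1
t=big(m&(hsv[...,0]>75)&(hsv[...,0]<105)&(hsv[...,1]>80)&(hsv[...,2]<160),0)
print("handle",rect(W[t]),np.percentile(W[t][:,2],[5,50,95]).round(4))
cv2.imwrite("pics/end.png",np.hstack([cv2.resize(q[:,:,::-1],(400,300)),cv2.resize(p[:,:,::-1],(400,300))]))
E
```

```text
time_s: 21.63
tcp_pos: [0.6255, -0.2136, 0.0061]
tool_rot: [0.0, 0.787, 0.618, 0.0]
ft_force: [-0.1, -0.3, -1.0]
opening: 0.0122
finger_force: 121.7
time_s: 22.47
tcp_pos: [0.6251, -0.2134, 0.0053]
tool_rot: [-0.0, 0.786, 0.618, -0.0]
ft_force: [0.6, -0.5, -0.8]
opening: 0.0386
finger_force: 0.0
time_s: 23.3
tcp_pos: [0.6251, -0.2134, 0.145]
tool_rot: [-0.0, 0.787, 0.618, -0.0]
ft_force: [-0.8, 0.4, -1.2]
opening: 0.0386
finger_force: 0.0
handle (array([ 623.6, -212.9]), array([131.4,  12.5]), 76.61) [0.0137 0.0147 0.0158]
```

View pics/end.png

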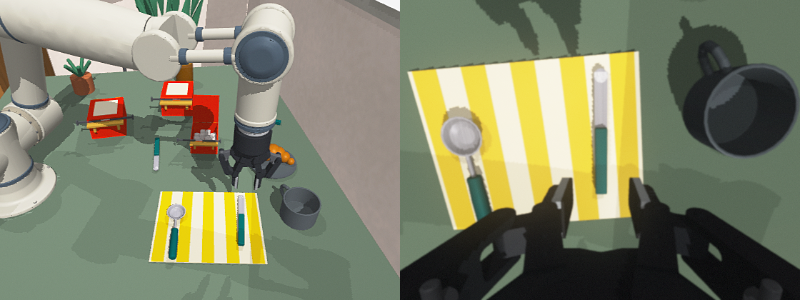

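The spreader lies flat on the mat at (241,220) in the left panel. The cover stands open, the spoon, cup and plate look undisturbed, and the hand is clear.

```bash
python3 -m handwheel '[[0,0,0,0],[0,0,0,0],[0,0,0,0],[0,0,0,0],[0,0,0,0],[0,0,0,0],[0,0,0,0],[0,0,0,0],[0,0,0,0],[0,0,0,0]]' >/dev/null; python3 -c "
from station import hand_in; print(hand_in())"
```

```text
the job is handed in; nothing more can be done
None
```

The job is handed in (it returned no verdict): I prised the cover up with the spreader through the notch and it stands open past upright at about 1.7 rad, the spreader lies flat on the mat, and the spoon, cup and plate look undisturbed.

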